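# Fold up the splash guard and hang it away

### The arm

A 6-joint arm with a two-finger parallel gripper is mounted at the origin on the work surface. World frame = base frame: x ahead of the robot, y to its left, z up, the work surface at z = 0. Lengths are in m, angles in rad, forces in N, time in s.
With the tool pointing down it reaches from about 0.3 to 0.95 m from the base axis. Payload 3.1 kg.
Tool frame: the origin (TCP) lies at the very end of the fingers, on their centre line; the grasp point (between the pads) lies 19 mm behind it; z points along the fingers, y is the line along which they close (so a half turn about z gives the same grasp; the last joint's range is limited). The gripper opens to 85 mm and grips with 20 to 120 N. Pads are 22 mm wide; open, the fingers measure 114 mm over their backs; the gripper's body (76 mm by 85 mm) begins 54 mm behind the grasp point. The pads swing forward as they close: fully open they stand 13 mm farther back than shut.
Start: joints at [-1.385, 0.308, 1.634, -0, 1.2, -0.07], TCP at [0.158, -0.605, 0.2] pointing down, gripper open.
Joint ranges: [-3.06, 3.06], [-0.79, 1.96], [0.05, 2.63], [-1.19, 4.34], [0.05, 2.64], [-2.94, 2.94]. Speed limits (rad/s): [2.79, 2.79, 3.14, 3.14, 3.14, 3.14].

### API

Orientations are given as a unit quaternion [x, y, z, w].
In Python, from workcell import manip gives the robot as it stands. The module is installed in compiled form; this text tells all that it offers.
- The arm moves only by the tool arm_command, never from a script. Its argument "moves" is a list of rows, each an object of numbers: "tx", "ty", "tz": the shift along the tool's x, y, z in m; "rx", "ry", "rz": the turn, a rotation vector about the tool's x, y, z in degrees; "grip": the finger opening in m, from 0 to 0.0854. In form: [{"tx": .., "ty": .., "tz": .., "rx": .., "ry": .., "rz": .., "grip": ..}, ...]. A call has exactly 8 rows; each row shifts and turns the commanded pose from where the row before left it, along the tool's axes as they then stand; what a row does not reach is not made up. A row lasts 1/8 s, in which the tool goes at most 62.5 mm and 10.7 degrees, less where a joint would pass 70% of its speed; a pose out of reach is approached as far as the arm can. A call is refused whole if a number of a shift passes 0.0625 or a number of a turn 10.7, either way. A call with a gripper value outside its range is refused whole. The fingers move at their own pace and stop on an object; "grip_force" is the grip in N (left out, the last holds). Time passes only in rows, so rows that do not move let the fingers close, or fill a call up. It gives the time, the measured TCP pose, the force, the opening and the grip force at its end, in the units of the state.
- manip.state(): the state, without advancing time (a new reading comes with each control period).
- manip.capture(name): name is "scene" or "top" or "wrist"; returns the picture (384x512x3 uint8, blue, green, red); there is no depth.
- manip.get_calibration(name): a dict with "vfov" (degrees; the focal length in pixels is half the picture's height over the tangent of half this angle, whatever the lens; pixels are square), "cx", "cy" (the principal point, pixels), "R" (3x3) and "t" (3): a world point X has camera coordinates R X + t; the wrist camera has in their place "tool_from_camera" (4x4, takes a point from camera to tool coordinates, whose origin is the TCP and whose axes are the flange's). Camera axes: x right, y down, z forward; pixel columns grow to the right and rows downward; lengths in m; the calibration is good to about 2 mm. A picture is of the moment at which its call begins: read the wrist's pose just before it. get_calibration takes no time and is no camera call.
- manip.job_done(): hands the job in; it is judged then, once.
The state is a dict: "time": time; "qpos": joint angles; "dq": joint speeds; "joint_efforts": joint torques, N m; "tcp_pos": TCP position; "eef_rot": TCP orientation; "wrist_force": force on the tool from outside, world axes, zero at the start; "ft_torque": the same for the moment, N m; "finger_gap": finger opening in m; "grip_force": force on a finger pad.
Only numpy, scipy, OpenCV 4.12 (cv2) and the standard library are available. Lean on these libraries where they do the work, as an engineer would, in place of code of your own. Each camera call takes 0.05 s, during which the arm holds its last target. There are 200 camera calls.

### The job

The three-leaf splash guard is standing open around the circuit board holder: lift it off, stand it upright on the clear bench without knocking it over, and fold it flat, first the short blue leaf and then the long yellow leaf over it. Then hang the folded guard by the eye in its red tab on the peg of the stand and let go. Leave the meter, the jar and the spool where they are.

Things in the scene. Friction and masses are not known exactly. Their poses are not given: they have to be found in the camera images.
- guard_center (a point): Middle of the folded guard, 31 mm above its underside; loose, about 230 g, upright. Axes: x along the white back leaf, z up, y from the back leaf towards the side to which the others fold. Back leaf 150 long, 8 thick, 62 high, mid-plane at y = -10 from here. Folded, blue lies along x at y = 0, yellow at y = +10, pack 27 thick. At x = -62 and +62 feet 14 wide, 5 high stick out behind to y = -44
- guard_eye (a point): Centre of the 20 mm round eye, axis along the guard's y, 85 mm above the guard's underside, straight above its middle. It is in a red upright tab 36 wide (x), 6 thick (y), from 67 to 103 mm above the underside, on a white bridge 36 wide (62 to 67 mm). The tab may serve as a handle to carry the open guard
- short_leaf (a joint): Upright hinge of the blue leaf, at x = -77, y = 0 from guard_center. 0 = folded flat along the back leaf, 1.57 = standing out square to guard +y; stops at 0 and 2.0 rad; stays where left (friction about 0.015 N m). It folds first
- long_leaf (a joint): Upright hinge of the yellow leaf, at x = +77, y = +10 from guard_center. 0 = folded flat over the blue leaf, 1.57 = standing out square to guard +y; stops at 0 and 2.0 rad; stays where left (friction about 0.015 N m). It folds second
- short_leaf_edge (a point): Middle of the blue leaf's free upright edge. The leaf is 115 long from hinge to this edge, 6 thick, 58 high, its lower edge flush with the guard's underside
- long_leaf_edge (a point): Middle of the yellow leaf's free upright edge. The leaf is 128 long from hinge to this edge, 6 thick, 58 high, its lower edge flush with the guard's underside
- holder: Fixed board holder, black foot and green circuit board, 80 (x) by 64 (y) by 43 high, origin at the centre of its underside. At the start the open guard stands round three of its sides, so that the leaves cannot be folded there; the bench between the holder and the stand is clear
- peg_root (a point): Where the round steel peg, 8 mm in diameter, leaves the front of its post, on the peg's axis, 179 mm above the bench. Axes: the peg points along -x, z is up. The post is 24 mm wide and 200 mm high, fixed on a dark foot 100 (along x) by 140 by 12 high
- peg_tip (a point): Tip of the peg on its axis, 85 mm out from the root, 190 mm above the bench (the peg rises slightly towards its tip). Hung on the peg, the folded guard clears the bench by about 90 mm
- meter: Bystander: yellow multimeter lying flat, 150 by 78 by 38 high, origin at the centre of its underside
- flux: Bystander: amber jar with a white cap, 40 in diameter, 65 high, origin at the centre of its underside
- spool: Bystander: solid steel wire spool standing on end, 48 in diameter, 40 high, origin at the centre of its underside
There are look-alikes about, which are no part of the job. Leave any purple look-alike of the part that bears guard_center alone.

How it is judged:
By the outcome, as a careful person would: the job done as asked, in the order asked, and still so for the second after the job is handed in, with the robot touching nothing.
It also fails if it takes over 69 s, if anything falls off the work surface, if the arm or the gripper's body presses on something with over 40 N, if the wrist force passes 120 N, or if a joint passes its speed limit or range.

## Working session

There is one attempt and no reset: what is moved stays moved. The work goes in short steps, Python scripts to look and compute and a tool call to move; the robot and the scene stay as the last step left them, time stands still between calls to the robot, and variables do not carry over. Pictures are saved under pics/ and viewed, at most 10 in all, crops included, and the job is handed in when it is done.

Besides the shell and the picture viewer there is one more tool, called after "Request:" as name(argument=value, ...) on one line, values as JSON. arm_command: Moves the arm, as the interface text tells. Its arguments: {"type":"object","properties":{"moves":{"type":"array"},"grip_force":{"type":"number"}},"required":["moves"]}

```bash
mkdir -p pics
python3 - <<'E'
from workcell import manip
import cv2,numpy as np
np.set_printoptions(precision=4,suppress=True)
for n in("scene","top"):
    im=manip.capture(n);cv2.imwrite(f"pics/{n}0.png",im);c=manip.get_calibration(n);print(n,c)
print(manip.get_calibration("wrist"));print(manip.state())
E
```

```text
scene {'vfov': 55.42562497386572, 'cx': 248.00765517295318, 'cy': 192.4305680076014, 'R': array([[ 0.3322,  0.9432, -0.0041],
       [ 0.8093, -0.2872, -0.5123],
       [-0.4844,  0.1668, -0.8588]]), 't': array([-0.1151, -0.4143,  1.3138])}
top {'vfov': 50.00180112084021, 'cx': 250.8230035534625, 'cy': 188.47332995473315, 'R': array([[-0.0315, -0.9995, -0.0024],
       [-0.9758,  0.0312, -0.2164],
       [ 0.2164, -0.0045, -0.9763]]), 't': array([-0.0442,  0.6102,  1.3715])}
{'vfov': 59.53903808003966, 'cx': 252.91993013429425, 'cy': 193.82603261241076, 'tool_from_camera': array([[ 0.0008, -0.9648, -0.2631,  0.0675],
       [ 1.    ,  0.0004,  0.0015,  0.0001],
       [-0.0014, -0.2631,  0.9648, -0.1742],
       [ 0.    ,  0.    ,  0.    ,  1.    ]])}
{'time': 0.1, 'qpos': array([-1.3847,  0.3089,  1.635 ,  0.    ,  1.1997, -0.0697]), 'dq': array([ 0.0008, -0.002 , -0.0012, -0.002 ,  0.0007,  0.0001]), 'joint_efforts': array([ -0.0002, -41.6406, -27.7645,  -0.    ,   0.004 ,   0.    ]), 'tcp_pos': array([ 0.158 , -0.6039,  0.1986]), 'eef_rot': array([ 0.9918,  0.1275, -0.0001, -0.001 ]), 'wrist_force': array([0.4468, 0.5305, 0.5242]), 'ft_torque': array([-0.0285,  0.0014, -0.0142]), 'grip_force': 0.0, 'finger_gap': 0.08563298083978964}
```

View pics/scene0.png

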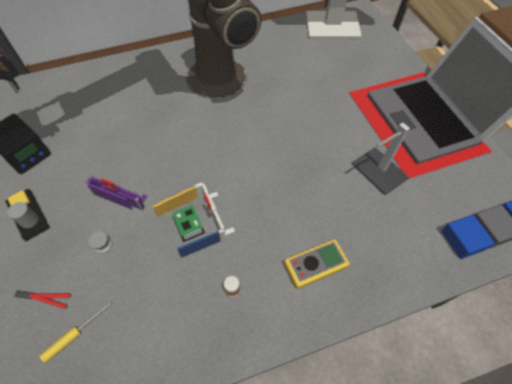

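View pics/top0.png

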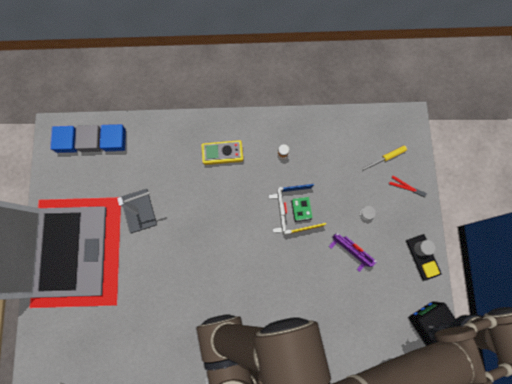

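The scene view shows the open guard around the green board at (190,222), with blue at (198,244) and yellow at (175,200). The stand is at (385,165), the meter at (317,263), the jar at (231,285), the spool at (99,241) and the purple decoy at (115,193). In the top view, guard is at (282,210) and the stand at (140,210), with the peg pointing right. Next I'll enlarge the guard and the stand from both views.

Run:
```python
import cv2,numpy as np
s=cv2.imread("pics/scene0.png");t=cv2.imread("pics/top0.png")
def cr(im,u,v,w=80,h=60,k=5):return cv2.resize(im[v:v+h,u:u+w],None,fx=k,fy=k,interpolation=cv2.INTER_CUBIC)
a=np.vstack([np.hstack([cr(s,160,180),cr(s,340,115,80,60) if 0 else cr(s,340,120)[:, :]]),np.hstack([cr(t,260,175),cr(t,100,180)])])
cv2.imwrite("pics/z1.png",a)
```

```text
(no output)
```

View pics/z1.png

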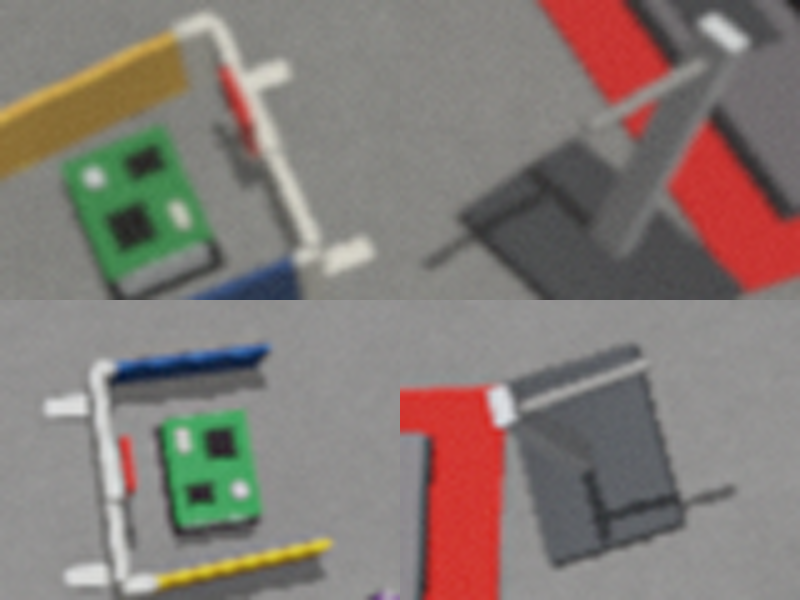

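Scene crop: peg tip is at about (379,145.6) and root at (400,132.4). Top crop: peg root is at (124,201.6) and tip at (149.6,193). The guard corners in the top view are at (280,189) and (284.4,231.4), and the red tab top spans (285,202.4) to (286,213.4). Now I'll turn these into positions.

```bash
cat > h.py <<'E'
import cv2,numpy as np
from workcell import manip
np.set_printoptions(precision=4,suppress=True)
def ray(name,uv,st=None):
    c=manip.get_calibration(name);f=192/np.tan(np.radians(c['vfov']/2))
    d=np.array([(uv[0]-c['cx'])/f,(uv[1]-c['cy'])/f,1.])
    if name=="wrist":
        from scipy.spatial.transform import Rotation as Ro
        T=np.array(c['tool_from_camera']);R=Ro.from_quat(st['eef_rot']).as_matrix()
        return st['tcp_pos']+R@T[:3,3],R@T[:3,:3]@d
    R=np.array(c['R']);return -R.T@np.array(c['t']),R.T@d
def onz(name,uv,z,st=None):
    o,d=ray(name,uv,st);return o+d*(z-o[2])/d[2]
def tri(*rs):
    A=0;b=0
    for o,d in rs:
        d=d/np.linalg.norm(d);P=np.eye(3)-np.outer(d,d);A=A+P;b=b+P@o
    return np.linalg.solve(A,b)
def mask(im,lo,hi):
    h=cv2.cvtColor(im,cv2.COLOR_BGR2HSV);return cv2.inRange(h,np.array(lo),np.array(hi))
E
python3 - <<'E'
from h import *
print("peg root",tri(ray("top",(124,201.6)),ray("scene",(400,132.4))),onz("top",(124,201.6),.179),onz("scene",(400,132.4),.179))
print("peg tip",tri(ray("top",(149.6,193)),ray("scene",(379,145.6))),onz("top",(149.6,193),.190),onz("scene",(379,145.6),.19))
for n,uv,z in [("cornerBlue",(280,189),.062),("cornerYel",(284.4,231.4),.062),("blueEdge",(313.2,185),.058),("yelEdge",(325.6,224),.058),("tab a",(285,202.4),.103),("tab b",(286,213.4),.103)]:
    print(n,onz("top",uv,z))
S=lambda u,v:(160+u/5,180+v/5)
for n,uv,z in [("cornerBlue",S(312,245),.062),("cornerYel",S(212,20),.062),("tab a",S(222,68),.103),("tab b",S(252,120),.103),("yel corner",S(178,35),.058)]:
    print("scene",n,onz("scene",uv,z))
t=cv2.imread("pics/top0.png")
for n,lo,hi,z in [("red",(170,120,80),(180,255,255),.098),("red",(0,120,80),(5,255,255),.098),("green",(50,100,60),(80,255,255),.043)]:
    m=mask(t,lo,hi);m[:, :265]=0;m[:170]=0;m[240:]=0;m[:,330:]=0
    p=cv2.findNonZero(m)
    if p is not None and len(p)>5:
        r=cv2.minAreaRect(p);print(n,len(p),r,onz("top",r[0],z))
for u in [(284,150),(222,152),(368,214),(352,250)]:print(onz("top",u,.04))
print(ray("top",(0,0))[0],ray("scene",(0,0))[0])
E
```

```text
peg root [0.5545 0.3447 0.1782] [0.5536 0.3432 0.179 ] [0.5553 0.3455 0.179 ]
peg tip [0.5791 0.2632 0.1872] [0.5767 0.2593 0.19  ] [0.5817 0.2649 0.19  ]
cornerBlue [ 0.6044 -0.1657  0.062 ]
cornerYel [ 0.4553 -0.1738  0.062 ]
blueEdge [ 0.6159 -0.2834  0.058 ]
yelEdge [ 0.4768 -0.3173  0.058 ]
tab a [ 0.5486 -0.1772  0.103 ]
tab b [ 0.511  -0.1787  0.103 ]
scene cornerBlue [ 0.6096 -0.1621  0.062 ]
scene cornerYel [ 0.4609 -0.1734  0.062 ]
scene tab a [ 0.5173 -0.1792  0.103 ]
scene tab b [ 0.552  -0.1732  0.103 ]
scene yel corner [ 0.4615 -0.1935  0.058 ]
red 19 ((285.0810852050781, 207.48648071289062), (9.206343650817871, 1.64398992061615), 80.53767395019531) [ 0.532  -0.1771  0.098 ]
green 284 ((301.51348876953125, 208.08108520507812), (20.714271545410156, 17.097496032714844), 80.53767395019531) [ 0.5375 -0.2395  0.043 ]
[ 0.7537 -0.1887  0.04  ]
[0.7533 0.0367 0.04  ]
[ 0.5095 -0.4718  0.04  ]
[ 0.3863 -0.4051  0.04  ]
[ 0.2973 -0.0571  1.4709] [ 1.0099 -0.2296  0.9155]
```

Request:
arm_command(moves=[{"tx":0.047,"ty":-0.0317},{"tx":0.047,"ty":-0.0317},{"tx":0.047,"ty":-0.0317},{"tx":0.047,"ty":-0.0317},{"tx":0.047,"ty":-0.0317},{"tx":0.047,"ty":-0.0317},{"tx":0.047,"ty":-0.0317},{"tx":0.047,"ty":-0.0317}])

```text
validation failed for argument at $.mo...
```

Request:
arm_command(moves=[{"tx":0.047,"ty":-0.0317},{"tx":0.047,"ty":-0.0317},{"rz":5.5},{"rz":5.5},{},{},{},{}])

```text
validation failed for argument at $.mo...
```

```bash
cat >> h.py <<'E'
from scipy.spatial.transform import Rotation as Ro
def psi(st): return np.degrees(np.arctan2(*Ro.from_quat(st['eef_rot']).as_matrix()[[1,0],0]))
def delta(st,p,ps=None):
    "tool-frame shift to world point p, turn rz to heading ps"
    d=Ro.from_quat(st['eef_rot']).inv().apply(np.array(p)-st['tcp_pos'])
    return d,(None if ps is None else psi(st)-ps)
def snap(k,z=1.5):
    st=manip.state();im=manip.capture("wrist");cv2.imwrite(f"pics/{k}_raw.png",im);cv2.imwrite(f"pics/{k}.png",cv2.resize(im,None,fx=z,fy=z,interpolation=cv2.INTER_CUBIC))
    np.savez(f"pics/{k}.npz",eef_rot=st['eef_rot'],tcp_pos=st['tcp_pos']);print(st['time'],st['tcp_pos'],psi(st));return st,im
E
python3 - <<'E'
from h import *
snap("w1")
E
```

```text
0.1 [ 0.158  -0.6039  0.1986] 14.653579399157566
```

View pics/w1.png

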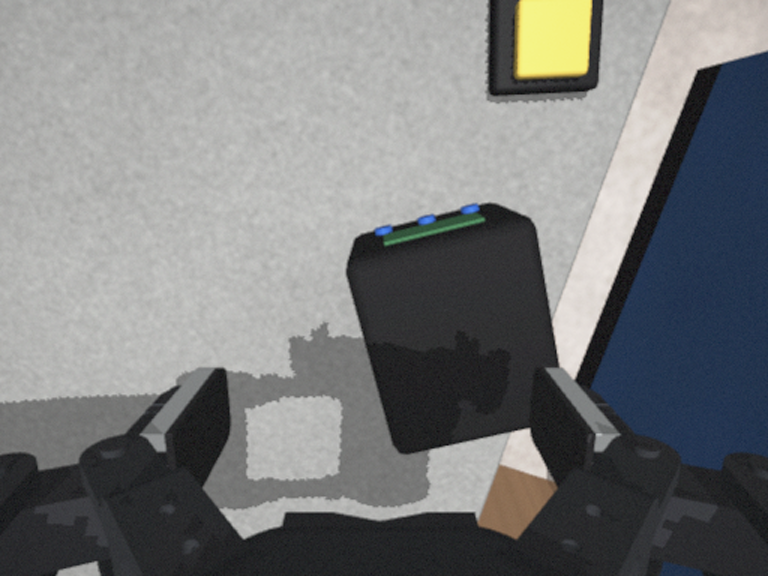

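The moves were refused, so every row probably needs all its fields. This wrist view shows only the start area, with the fingers at about (190,400) and (570,400): image up is tool +x and image right is tool +y.

Request:
arm_command(moves=[{"tx":0.047,"ty":-0.0317,"tz":0,"rx":0,"ry":0,"rz":0,"grip":0.085},{"tx":0.047,"ty":-0.0317,"tz":0,"rx":0,"ry":0,"rz":0,"grip":0.085},{"tx":0.047,"ty":-0.0317,"tz":0,"rx":0,"ry":0,"rz":0,"grip":0.085},{"tx":0.047,"ty":-0.0317,"tz":0,"rx":0,"ry":0,"rz":0,"grip":0.085},{"tx":0.047,"ty":-0.0317,"tz":0,"rx":0,"ry":0,"rz":0,"grip":0.085},{"tx":0.047,"ty":-0.0317,"tz":0,"rx":0,"ry":0,"rz":0,"grip":0.085},{"tx":0.047,"ty":-0.0317,"tz":0,"rx":0,"ry":0,"rz":0,"grip":0.085},{"tx":0.047,"ty":-0.0317,"tz":0,"rx":0,"ry":0,"rz":0,"grip":0.085}])

```text
time: 1.15
tcp_pos: [0.4586, -0.2626, 0.1996]
eef_rot: [0.992, 0.128, 0.0, 0.0]
wrist_force: [0.4, -1.0, 0.4]
finger_gap: 0.0851
grip_force: 0.0
```

Request:
arm_command(moves=[{"tx":0.047,"ty":-0.0317,"tz":0,"rx":0,"ry":0,"rz":0,"grip":0.085},{"tx":0.047,"ty":-0.0317,"tz":0,"rx":0,"ry":0,"rz":0,"grip":0.085},{"tx":0,"ty":0,"tz":0,"rx":0,"ry":0,"rz":5.5,"grip":0.085},{"tx":0,"ty":0,"tz":0,"rx":0,"ry":0,"rz":5.5,"grip":0.085},{"tx":0,"ty":0,"tz":0,"rx":0,"ry":0,"rz":0,"grip":0.085},{"tx":0,"ty":0,"tz":0,"rx":0,"ry":0,"rz":0,"grip":0.085},{"tx":0,"ty":0,"tz":0,"rx":0,"ry":0,"rz":0,"grip":0.085},{"tx":0,"ty":0,"tz":0,"rx":0,"ry":0,"rz":0,"grip":0.085}])

```text
time: 2.15
tcp_pos: [0.5325, -0.1793, 0.1997]
eef_rot: [0.999, 0.032, 0.0, -0.0]
wrist_force: [0.3, 0.3, -0.6]
finger_gap: 0.0849
grip_force: 0.0
```

Run:
```python
from h import *
snap("w2")
```

```text
2.15 [ 0.5325 -0.1793  0.1997] 3.6501232027433077
```

View pics/w2.png

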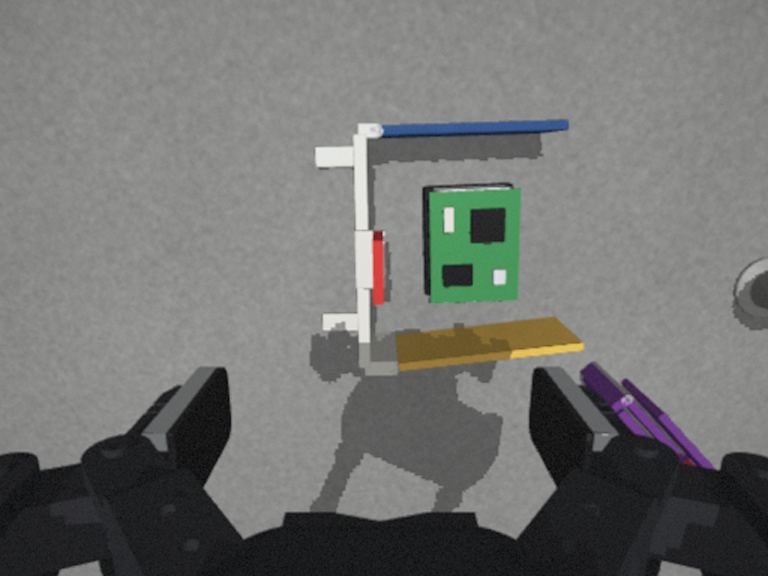

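The guard is seen clearly from above: tab top around (378,268), white back leaf from (357,130) to (362,370), blue free edge at (568,124), and yellow top edge from (397,368) to (582,347).

Run:
```python
from h import *
st=np.load("pics/w2.npz");im=cv2.imread("pics/w2_raw.png")
m=cv2.bitwise_or(mask(im,(172,130,150),(180,255,255)),mask(im,(0,130,150),(6,255,255)));m[:,300:]=0
p=cv2.findNonZero(m);r=cv2.minAreaRect(p);print(len(p),r);print(cv2.boxPoints(r))
for q in cv2.boxPoints(r):print(onz("wrist",q,.103,st))
print("c",onz("wrist",r[0],.103,st))
for n,uv,z in [("cornB",(360,128),.062),("cornY",(363,372),.062),("backL1",(354.5,140),.062),("backL2",(358.5,340),.062),("blueE",(568,122),.058),("yelE",(582,348),.058),("yelH",(397,369),.058),("blueH",(382,128),.058)]:
    print(n,onz("wrist",(uv[0]/1.5,uv[1]/1.5),z,st))
```

```text
275 ((252.0, 181.0), (42.0, 6.0), 90.0)
[[249. 160.]
 [255. 160.]
 [255. 202.]
 [249. 202.]]
[ 0.5545 -0.175   0.103 ]
[ 0.5548 -0.1798  0.103 ]
[ 0.5192 -0.1822  0.103 ]
[ 0.5189 -0.1771  0.103 ]
c [ 0.5372 -0.1785  0.103 ]
cornB [ 0.6137 -0.1629  0.062 ]
cornY [ 0.458  -0.1734  0.062 ]
backL1 [ 0.6067 -0.16    0.062 ]
backL2 [ 0.4806 -0.1692  0.062 ]
blueE [ 0.6253 -0.2863  0.058 ]
yelE [ 0.483  -0.3192  0.058 ]
yelH [ 0.4598 -0.1963  0.058 ]
blueH [ 0.6147 -0.1759  0.058 ]
```

Request:
arm_command(moves=[{"tx":0.004,"ty":-0.001,"tz":0.032,"rx":0,"ry":0,"rz":-0.4,"grip":0.085},{"tx":0,"ty":0,"tz":0.032,"rx":0,"ry":0,"rz":0,"grip":0.085},{"tx":0,"ty":0,"tz":0.032,"rx":0,"ry":0,"rz":0,"grip":0.05},{"tx":0,"ty":0,"tz":0.03,"rx":0,"ry":0,"rz":0,"grip":0.03},{"tx":0,"ty":0,"tz":0,"rx":0,"ry":0,"rz":0,"grip":0.0},{"tx":0,"ty":0,"tz":0,"rx":0,"ry":0,"rz":0,"grip":0.0},{"tx":0,"ty":0,"tz":0,"rx":0,"ry":0,"rz":0,"grip":0.0},{"tx":0,"ty":0,"tz":0,"rx":0,"ry":0,"rz":0,"grip":0.0}], grip_force=60)

```text
time: 3.2
tcp_pos: [0.5376, -0.1783, 0.0751]
eef_rot: [0.999, 0.035, 0.001, 0.001]
wrist_force: [-0.2, 0.3, -0.4]
finger_gap: 0.0
grip_force: 0.0
```

Run:
```python
from h import *
print(manip.state())
st,im=snap("w3");
c=cv2.imread("pics/w3_raw.png")
s=manip.capture("scene")[170:270,130:260]
a=np.hstack([c,cv2.resize(s,(499,384),interpolation=cv2.INTER_CUBIC)])
cv2.imwrite("pics/w3b.png",cv2.resize(a,(800,304)))
```

```text
{'time': 3.2, 'qpos': array([-0.3971,  0.3458,  1.8649,  0.    ,  0.9282,  1.1029]), 'dq': array([ 0.0004,  0.0055,  0.0069,  0.0009, -0.    ,  0.0007]), 'joint_efforts': array([ -0.0086, -38.6256, -23.2485,  -0.0002,  -0.0098,  -0.0002]), 'tcp_pos': array([ 0.5376, -0.1783,  0.0751]), 'eef_rot': array([0.9994, 0.0354, 0.0012, 0.0006]), 'wrist_force': array([-0.2188,  0.2823, -0.434 ]), 'ft_torque': array([-0.014 , -0.    , -0.0207]), 'grip_force': 0.0, 'finger_gap': 8.461601408488176e-06}
3.2 [ 0.5376 -0.1783  0.0751] 4.056749233106734
```

View pics/w3b.png

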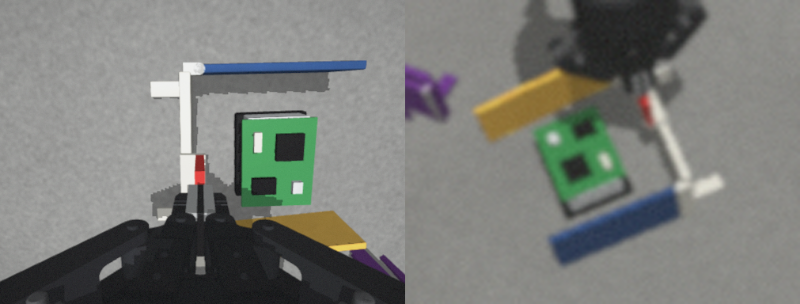

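Run:
```python
from h import *
c=cv2.imread("pics/w3_raw.png")[180:300,180:330]
cv2.imwrite("pics/w3c.png",cv2.resize(c,None,fx=5,fy=5,interpolation=cv2.INTER_CUBIC))
```

```text
(no output)
```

View pics/w3c.png

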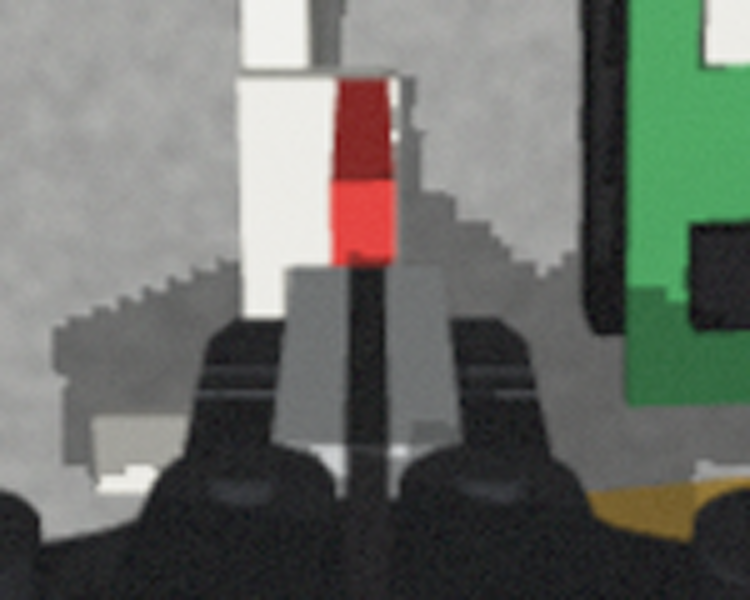

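The fingertips show at raw row 233, where an end at the reported TCP should be near row 210. The finger ends are therefore about 34 mm short of the reported TCP, and they closed just above the tab. I'll test this by opening a little, going 20 mm lower and closing gently.

Request:
arm_command(moves=[{"tx":0,"ty":0,"tz":0,"rx":0,"ry":0,"rz":0,"grip":0.035},{"tx":0,"ty":0,"tz":0,"rx":0,"ry":0,"rz":0,"grip":0.035},{"tx":0,"ty":0,"tz":0.005,"rx":0,"ry":0,"rz":0,"grip":0.035},{"tx":0,"ty":0,"tz":0.005,"rx":0,"ry":0,"rz":0,"grip":0.035},{"tx":0,"ty":0,"tz":0.01,"rx":0,"ry":0,"rz":0,"grip":0.035},{"tx":0,"ty":0,"tz":0,"rx":0,"ry":0,"rz":0,"grip":0.0},{"tx":0,"ty":0,"tz":0,"rx":0,"ry":0,"rz":0,"grip":0.0},{"tx":0,"ty":0,"tz":0,"rx":0,"ry":0,"rz":0,"grip":0.0}], grip_force=20)

```text
time: 4.3
tcp_pos: [0.5362, -0.1777, 0.0534]
eef_rot: [0.999, 0.035, -0.0, -0.0]
wrist_force: [0.4, -0.7, -3.1]
finger_gap: 0.0055
grip_force: 23.6
```

That confirms it: the gap stopped at 5.5 mm on the tab, so the real finger end is about 34 mm behind the reported TCP. I'll regrip lower and lift.

Request:
arm_command(moves=[{"tx":0,"ty":0,"tz":0,"rx":0,"ry":0,"rz":0,"grip":0.03},{"tx":0,"ty":0,"tz":0,"rx":0,"ry":0,"rz":0,"grip":0.03},{"tx":0,"ty":0,"tz":0.007,"rx":0,"ry":0,"rz":0,"grip":0.03},{"tx":0,"ty":0,"tz":0.006,"rx":0,"ry":0,"rz":0,"grip":0.03},{"tx":0,"ty":0,"tz":0,"rx":0,"ry":0,"rz":0,"grip":0.0},{"tx":0,"ty":0,"tz":0,"rx":0,"ry":0,"rz":0,"grip":0.0},{"tx":0,"ty":0,"tz":0,"rx":0,"ry":0,"rz":0,"grip":0.0},{"tx":0,"ty":0,"tz":0,"rx":0,"ry":0,"rz":0,"grip":0.0}], grip_force=70)

```text
time: 5.3
tcp_pos: [0.5362, -0.1777, 0.0404]
eef_rot: [0.999, 0.035, -0.0, -0.0]
wrist_force: [-0.5, 0.6, -2.3]
finger_gap: 0.0047
grip_force: 68.1
```

Request:
arm_command(moves=[{"tx":0,"ty":0,"tz":-0.005,"rx":0,"ry":0,"rz":0,"grip":0.0},{"tx":0,"ty":0,"tz":-0.01,"rx":0,"ry":0,"rz":0,"grip":0.0},{"tx":0,"ty":0,"tz":-0.02,"rx":0,"ry":0,"rz":0,"grip":0.0},{"tx":0,"ty":0,"tz":-0.025,"rx":0,"ry":0,"rz":0,"grip":0.0},{"tx":0,"ty":0,"tz":-0.02,"rx":0,"ry":0,"rz":0,"grip":0.0},{"tx":0,"ty":0,"tz":-0.01,"rx":0,"ry":0,"rz":0,"grip":0.0},{"tx":0,"ty":0,"tz":0,"rx":0,"ry":0,"rz":0,"grip":0.0},{"tx":0,"ty":0,"tz":0,"rx":0,"ry":0,"rz":0,"grip":0.0}])

```text
time: 6.3
tcp_pos: [0.5358, -0.1775, 0.1298]
eef_rot: [0.999, 0.035, -0.001, -0.0]
wrist_force: [-0.8, 0.8, -2.8]
finger_gap: 0.005
grip_force: 68.3
```

Request:
arm_command(moves=[{"tx":0.001,"ty":-0.015,"tz":0,"rx":0,"ry":0,"rz":0,"grip":0.0},{"tx":0.001,"ty":-0.035,"tz":0,"rx":0,"ry":0,"rz":0,"grip":0.0},{"tx":0.001,"ty":-0.045,"tz":0,"rx":0,"ry":0,"rz":0,"grip":0.0},{"tx":0.001,"ty":-0.05,"tz":0,"rx":0,"ry":0,"rz":0,"grip":0.0},{"tx":0.001,"ty":-0.045,"tz":0,"rx":0,"ry":0,"rz":0,"grip":0.0},{"tx":0,"ty":-0.028,"tz":0,"rx":0,"ry":0,"rz":0,"grip":0.0},{"tx":0,"ty":-0.01,"tz":0,"rx":0,"ry":0,"rz":0,"grip":0.0},{"tx":0,"ty":0,"tz":0,"rx":0,"ry":0,"rz":0,"grip":0.0}])

```text
time: 7.3
tcp_pos: [0.5249, 0.0505, 0.1303]
eef_rot: [0.999, 0.036, -0.0, 0.0]
wrist_force: [0.9, -0.8, -2.6]
finger_gap: 0.0051
grip_force: 68.8
```

Request:
arm_command(moves=[{"tx":0,"ty":0,"tz":0.015,"rx":0,"ry":0,"rz":0,"grip":0.0},{"tx":0,"ty":0,"tz":0.02,"rx":0,"ry":0,"rz":0,"grip":0.0},{"tx":0,"ty":0,"tz":0.02,"rx":0,"ry":0,"rz":0,"grip":0.0},{"tx":0,"ty":0,"tz":0.012,"rx":0,"ry":0,"rz":0,"grip":0.0},{"tx":0,"ty":0,"tz":0.01,"rx":0,"ry":0,"rz":0,"grip":0.0},{"tx":0,"ty":0,"tz":0.005,"rx":0,"ry":0,"rz":0,"grip":0.0},{"tx":0,"ty":0,"tz":0.003,"rx":0,"ry":0,"rz":0,"grip":0.0},{"tx":0,"ty":0,"tz":0,"rx":0,"ry":0,"rz":0,"grip":0.0}])

```text
time: 8.3
tcp_pos: [0.5257, 0.05, 0.0459]
eef_rot: [0.999, 0.035, 0.0, 0.0]
wrist_force: [0.3, -0.2, -1.4]
finger_gap: 0.0049
grip_force: 68.8
```

Request:
arm_command(moves=[{"tx":0,"ty":0,"tz":0.002,"rx":0,"ry":0,"rz":0,"grip":0.0},{"tx":0,"ty":0,"tz":0.0015,"rx":0,"ry":0,"rz":0,"grip":0.0},{"tx":0,"ty":0,"tz":0.001,"rx":0,"ry":0,"rz":0,"grip":0.0},{"tx":0,"ty":0,"tz":0.0005,"rx":0,"ry":0,"rz":0,"grip":0.0},{"tx":0,"ty":0,"tz":0,"rx":0,"ry":0,"rz":0,"grip":0.0},{"tx":0,"ty":0,"tz":0,"rx":0,"ry":0,"rz":0,"grip":0.0},{"tx":0,"ty":0,"tz":0,"rx":0,"ry":0,"rz":0,"grip":0.0},{"tx":0,"ty":0,"tz":0,"rx":0,"ry":0,"rz":0,"grip":0.0}])

```text
time: 9.3
tcp_pos: [0.5254, 0.05, 0.0407]
eef_rot: [0.999, 0.035, 0.0, -0.0]
wrist_force: [0.9, -0.5, -2.5]
finger_gap: 0.0049
grip_force: 68.8
```

Request:
arm_command(moves=[{"tx":0,"ty":0,"tz":0.0005,"rx":0,"ry":0,"rz":0,"grip":0.0},{"tx":0,"ty":0,"tz":0.0005,"rx":0,"ry":0,"rz":0,"grip":0.0},{"tx":0,"ty":0,"tz":0.0005,"rx":0,"ry":0,"rz":0,"grip":0.0},{"tx":0,"ty":0,"tz":0,"rx":0,"ry":0,"rz":0,"grip":0.0},{"tx":0,"ty":0,"tz":0,"rx":0,"ry":0,"rz":0,"grip":0.0},{"tx":0,"ty":0,"tz":0,"rx":0,"ry":0,"rz":0,"grip":0.0},{"tx":0,"ty":0,"tz":0,"rx":0,"ry":0,"rz":0,"grip":0.0},{"tx":0,"ty":0,"tz":0,"rx":0,"ry":0,"rz":0,"grip":0.0}])

```text
time: 10.3
tcp_pos: [0.5256, 0.05, 0.0401]
eef_rot: [0.999, 0.035, 0.0, -0.0]
wrist_force: [-2.5, 0.8, 5.9]
finger_gap: 0.0052
grip_force: 69.8
```

Request:
arm_command(moves=[{"tx":0,"ty":0,"tz":0,"rx":0,"ry":0,"rz":0,"grip":0.04},{"tx":0,"ty":0,"tz":0,"rx":0,"ry":0,"rz":0,"grip":0.06},{"tx":0,"ty":0,"tz":-0.02,"rx":0,"ry":0,"rz":0,"grip":0.06},{"tx":0,"ty":0,"tz":-0.04,"rx":0,"ry":0,"rz":0,"grip":0.06},{"tx":0,"ty":0,"tz":-0.05,"rx":0,"ry":0,"rz":0,"grip":0.06},{"tx":0,"ty":0,"tz":-0.04,"rx":0,"ry":0,"rz":0,"grip":0.06},{"tx":0,"ty":0,"tz":0,"rx":0,"ry":0,"rz":0,"grip":0.06},{"tx":0,"ty":0,"tz":0,"rx":0,"ry":0,"rz":0,"grip":0.06}])

```text
time: 11.3
tcp_pos: [0.5248, 0.0499, 0.1885]
eef_rot: [0.999, 0.035, -0.0, 0.0]
wrist_force: [0.1, -0.1, -0.4]
finger_gap: 0.0602
grip_force: 0.0
```

Run:
```python
from h import *
snap("w4")
```

```text
11.3 [0.5248 0.0499 0.1885] 4.055444484485119
```

View pics/w4.png

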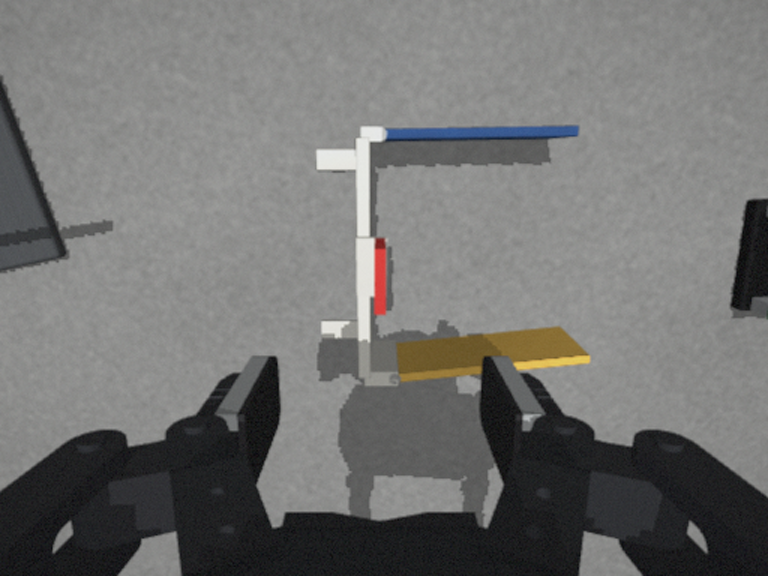

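The guard stands upright: tab top at about (381,277), blue free edge at (577,128), and yellow top edge from (398,379) to (589,360). Now I'll compute the guard frame and the sweep waypoints.

Run:
```python
from h import *
st=np.load("pics/w4.npz");im=cv2.imread("pics/w4_raw.png")
m=cv2.bitwise_or(mask(im,(172,130,150),(180,255,255)),mask(im,(0,130,150),(6,255,255)))
p=cv2.findNonZero(m);r=cv2.minAreaRect(p);print(len(p),r,onz("wrist",r[0],.103,st))
q={}
for n,uv,z in [("cornB",(357,140),.062),("cornY",(360,380),.062),("blueE",(578,128),.058),("yelE",(589,360),.058),("yelH",(398,379),.058),("blueH",(386,130),.058)]:
    q[n]=onz("wrist",(uv[0]/1.5,uv[1]/1.5),z,st);print(n,q[n])
d=q["cornY"]-q["cornB"];print("yaw gx",np.degrees(np.arctan2(d[1],d[0])))
c=onz("wrist",r[0],.103,st)[:2];a=np.arctan2(d[1],d[0])
gx=np.array([np.cos(a),np.sin(a)]);gy=np.array([-np.sin(a),np.cos(a)])
for n in q:
    v=q[n][:2]-c;print(n,"guard frame",v@gx,v@gy)
print(manip.state()['qpos'])
```

```text
308 ((253.0, 187.5), (43.0, 6.0), 90.0) [0.5267 0.0497 0.103 ]
cornB [0.5986 0.0677 0.062 ]
cornY [0.4494 0.0568 0.062 ]
blueE [ 0.6144 -0.0588  0.058 ]
yelE [ 0.4723 -0.0913  0.058 ]
yelH [0.45   0.0319 0.058 ]
blueH [0.6054 0.0515 0.058 ]
yaw gx -175.82367744143576
cornB guard frame -0.07298351404732807 -0.012714881290187273
cornY guard frame 0.07661318224873687 -0.012714881290187302
blueE guard frame -0.07954559153068408 0.11462266646144781
yelE guard frame 0.06459209679181675 0.1366105693472149
yelH guard frame 0.07783908119936252 0.01216230690078321
blueH guard frame -0.07858594708065253 0.003920558173302944
[ 0.0122  0.133   1.8737 -0.0001  1.1376  1.5123]
```

Run:
```python
from h import *
def path(sx,Hy,phis,L0,L1,off=0.003):
    out=[]
    for i,p in enumerate(phis):
        f=np.radians(p);t=i/(len(phis)-1);L=L0+(L1-L0)*t;h=.011*abs(np.sin(f))+.0145*np.cos(f)
        c=np.array([.077-L*np.cos(f)+(h+off)*np.sin(f),Hy+L*np.sin(f)+(h+off)*np.cos(f)]);c[0]*=sx;out.append(c)
    out=np.array(out);print(out);print(np.diff(out,axis=0))
path(1,0,[110,100,90,80,70,60,50,40,30,22,15,10,6,3,0,-1],.085,.112)
path(-1,.01,[110,100,90,80,70,60,50,40,30,22,15,10,6,3,0,-1],.09,.11)
```

```text
[[ 0.1139  0.077 ]
 [ 0.1032  0.0835]
 [ 0.091   0.0886]
 [ 0.0774  0.0919]
 [ 0.0627  0.0929]
 [ 0.0471  0.0913]
 [ 0.0313  0.0867]
 [ 0.0158  0.079 ]
 [ 0.0014  0.0679]
 [-0.0091  0.057 ]
 [-0.0174  0.0458]
 [-0.0229  0.0371]
 [-0.0271  0.0296]
 [-0.0303  0.0237]
 [-0.0332  0.0175]
 [-0.0353  0.0157]]
[[-0.0107  0.0065]
 [-0.0122  0.0051]
 [-0.0136  0.0033]
 [-0.0147  0.001 ]
 [-0.0155 -0.0016]
 [-0.0158 -0.0046]
 [-0.0155 -0.0078]
 [-0.0144 -0.011 ]
 [-0.0106 -0.011 ]
 [-0.0082 -0.0111]
 [-0.0055 -0.0087]
 [-0.0042 -0.0075]
 [-0.0032 -0.0059]
 [-0.0029 -0.0062]
 [-0.0021 -0.0018]]
[[-0.1157  0.0917]
 [-0.104   0.098 ]
 [-0.091   0.1027]
 [-0.0768  0.1054]
 [-0.0616  0.1058]
 [-0.0458  0.1036]
 [-0.0299  0.0984]
 [-0.0145  0.0901]
 [-0.0003  0.0786]
 [ 0.0099  0.0673]
 [ 0.0177  0.0559]
 [ 0.0227  0.0471]
 [ 0.0265  0.0395]
 [ 0.0292  0.0336]
 [ 0.0317  0.0275]
 [ 0.0333  0.0258]]
[[ 0.0117  0.0063]
 [ 0.013   0.0047]
 [ 0.0142  0.0027]
 [ 0.0152  0.0004]
 [ 0.0158 -0.0022]
 [ 0.0159 -0.0052]
 [ 0.0154 -0.0083]
 [ 0.0142 -0.0115]
 [ 0.0102 -0.0113]
 [ 0.0078 -0.0114]
 [ 0.0051 -0.0088]
 [ 0.0037 -0.0075]
 [ 0.0028 -0.0059]
 [ 0.0024 -0.0061]
 [ 0.0016 -0.0017]]
```

Request:
arm_command(moves=[{"tx":0.018,"ty":0.014,"tz":0,"rx":0,"ry":0,"rz":0,"grip":0.0},{"tx":0.03,"ty":0.023,"tz":0,"rx":0,"ry":0,"rz":0,"grip":0.0},{"tx":0.036,"ty":0.028,"tz":0,"rx":0,"ry":0,"rz":0,"grip":0.0},{"tx":0.029,"ty":0.02,"tz":0.01,"rx":0,"ry":0,"rz":0,"grip":0.0},{"tx":0,"ty":0,"tz":0.04,"rx":0,"ry":0,"rz":0,"grip":0.0},{"tx":0,"ty":0,"tz":0.05,"rx":0,"ry":0,"rz":0,"grip":0.0},{"tx":0,"ty":0,"tz":0.05,"rx":0,"ry":0,"rz":0,"grip":0.0},{"tx":0,"ty":0,"tz":0.03,"rx":0,"ry":0,"rz":0,"grip":0.0}], grip_force=30)

```text
time: 12.35
tcp_pos: [0.6395, -0.0264, 0.0032]
eef_rot: [0.999, 0.035, -0.004, -0.001]
wrist_force: [-0.4, 0.3, 0.3]
finger_gap: 0.0004
grip_force: 0.0
```

Request:
arm_command(moves=[{"tx":-0.0045,"ty":0,"tz":0,"rx":0,"ry":0,"rz":0,"grip":0.0},{"tx":-0.012,"ty":0.005,"tz":0,"rx":0,"ry":0,"rz":0,"grip":0.0},{"tx":-0.0136,"ty":0.003,"tz":0,"rx":0,"ry":0,"rz":0,"grip":0.0},{"tx":-0.0147,"ty":0.001,"tz":0,"rx":0,"ry":0,"rz":0,"grip":0.0},{"tx":-0.0155,"ty":-0.0016,"tz":0,"rx":0,"ry":0,"rz":0,"grip":0.0},{"tx":-0.0158,"ty":-0.0046,"tz":0,"rx":0,"ry":0,"rz":0,"grip":0.0},{"tx":-0.0155,"ty":-0.0078,"tz":0,"rx":0,"ry":0,"rz":0,"grip":0.0},{"tx":-0.0144,"ty":-0.011,"tz":0,"rx":0,"ry":0,"rz":0,"grip":0.0}])

```text
time: 13.35
tcp_pos: [0.5368, -0.0185, 0.0103]
eef_rot: [0.999, 0.035, 0.001, 0.0]
wrist_force: [-0.2, 0.0, 0.2]
finger_gap: -0.0004
grip_force: 0.3
```

```bash
cat >> h.py <<'E'
def tabpos(img,st):
    m=cv2.bitwise_or(mask(img,(172,130,150),(180,255,255)),mask(img,(0,130,150),(6,255,255)))
    n,l,s,c=cv2.connectedComponentsWithStats(m);i=1+np.argmax(s[1:,4])
    r=cv2.minAreaRect(cv2.findNonZero((l==i).astype(np.uint8)));print("tab",r,onz("wrist",r[0],.103,st))
def blobs(img,lo,hi,z,st):
    m=mask(img,lo,hi);n,l,s,c=cv2.connectedComponentsWithStats(m);i=1+np.argmax(s[1:,4])
    q=cv2.boxPoints(cv2.minAreaRect(cv2.findNonZero((l==i).astype(np.uint8))));print(s[i,4],[onz("wrist",x,z,st)[:2] for x in q])
E
python3 - <<'E'
from h import *
st,im=snap("w5")
tabpos(im,st);print(mask(im,(105,100,40),(125,255,255)).sum()//255);blobs(im,(105,100,40),(125,255,255),.058,st)
E
```

```text
13.35 [ 0.5368 -0.0185  0.0103] 4.0122580865039374
tab ((12.382308959960938, 327.88800048828125), (43.73705291748047, 20.962060928344727), 79.11447143554688) [0.538  0.0496 0.103 ]
10563
10563 [array([0.599 , 0.0533]), array([0.6116, 0.0371]), array([ 0.5459, -0.0164]), array([0.5294, 0.0009])]
```

Request:
arm_command(moves=[{"tx":-0.0106,"ty":-0.011,"tz":0,"rx":0,"ry":0,"rz":0,"grip":0.0},{"tx":-0.0082,"ty":-0.0111,"tz":0,"rx":0,"ry":0,"rz":0,"grip":0.0},{"tx":-0.0055,"ty":-0.0087,"tz":0,"rx":0,"ry":0,"rz":0,"grip":0.0},{"tx":-0.0042,"ty":-0.0075,"tz":0,"rx":0,"ry":0,"rz":0,"grip":0.0},{"tx":-0.0045,"ty":-0.0059,"tz":0,"rx":0,"ry":0,"rz":0,"grip":0.0},{"tx":-0.004,"ty":-0.006,"tz":0,"rx":0,"ry":0,"rz":0,"grip":0.0},{"tx":0,"ty":-0.002,"tz":0,"rx":0,"ry":0,"rz":0,"grip":0.0},{"tx":0,"ty":0,"tz":0,"rx":0,"ry":0,"rz":0,"grip":0.0}])

```text
time: 14.4
tcp_pos: [0.4956, 0.0312, 0.0086]
eef_rot: [0.999, 0.036, -0.001, -0.0]
wrist_force: [-0.4, -1.0, -0.5]
finger_gap: -0.0001
grip_force: 0.0
```

Run:
```python
from h import *
st,im=snap("w6")
G=np.array([.5263,.0498]);d=st['tcp_pos'][:2]-G;print("XY",d@[.9975,.0707],d@[.0707,-.9975],manip.state()['wrist_force'])
tabpos(im,st);blobs(im,(105,100,40),(125,255,255),.058,st)
```

```text
14.4 [0.4956 0.0312 0.0086] 4.079771536766735
XY -0.03197083931238574 0.01638986094401064 [-1.1752 -0.3257  0.1454]
tab ((180.11386108398438, 243.32284545898438), (131.87109375, 24.480411529541016), 87.1936264038086) [0.527  0.0521 0.103 ]
6014 [array([0.5943, 0.0577]), array([0.5954, 0.0472]), array([0.4908, 0.0377]), array([0.4893, 0.0509])]
```

Request:
arm_command(moves=[{"tx":0,"ty":0.02,"tz":0,"rx":0,"ry":0,"rz":0,"grip":0.0},{"tx":0,"ty":0.02,"tz":-0.055,"rx":0,"ry":0,"rz":0,"grip":0.0},{"tx":-0.02,"ty":0.01,"tz":-0.015,"rx":0,"ry":0,"rz":0,"grip":0.0},{"tx":-0.032,"ty":0.016,"tz":0,"rx":0,"ry":0,"rz":0,"grip":0.0},{"tx":-0.026,"ty":0.016,"tz":0,"rx":0,"ry":0,"rz":0,"grip":0.0},{"tx":0,"ty":0,"tz":0.01,"rx":0,"ry":0,"rz":0,"grip":0.0},{"tx":0,"ty":0,"tz":0.035,"rx":0,"ry":0,"rz":0,"grip":0.0},{"tx":0,"ty":0,"tz":0.025,"rx":0,"ry":0,"rz":0,"grip":0.0}])

```text
time: 15.45
tcp_pos: [0.4254, -0.0559, 0.008]
eef_rot: [0.999, 0.035, 0.0, -0.0]
wrist_force: [0.7, 0.9, 0.3]
finger_gap: 0.0
grip_force: 0.0
```

Request:
arm_command(moves=[{"tx":0.017,"ty":0.0045,"tz":0,"rx":0,"ry":0,"rz":0,"grip":0.0},{"tx":0.0142,"ty":0.0027,"tz":0,"rx":0,"ry":0,"rz":0,"grip":0.0},{"tx":0.0152,"ty":0.0004,"tz":0,"rx":0,"ry":0,"rz":0,"grip":0.0},{"tx":0.0158,"ty":-0.0022,"tz":0,"rx":0,"ry":0,"rz":0,"grip":0.0},{"tx":0.0159,"ty":-0.0052,"tz":0,"rx":0,"ry":0,"rz":0,"grip":0.0},{"tx":0.0154,"ty":-0.0083,"tz":0,"rx":0,"ry":0,"rz":0,"grip":0.0},{"tx":0.0142,"ty":-0.0115,"tz":0,"rx":0,"ry":0,"rz":0,"grip":0.0},{"tx":0.0102,"ty":-0.0113,"tz":0,"rx":0,"ry":0,"rz":0,"grip":0.0}])

```text
time: 16.45
tcp_pos: [0.5412, -0.0162, 0.0094]
eef_rot: [0.999, 0.036, 0.0, 0.0]
wrist_force: [-1.5, -3.2, 2.5]
finger_gap: 0.0001
grip_force: 0.1
```

Request:
arm_command(moves=[{"tx":0.0078,"ty":-0.0114,"tz":0,"rx":0,"ry":0,"rz":0,"grip":0.0},{"tx":0.0051,"ty":-0.0088,"tz":0,"rx":0,"ry":0,"rz":0,"grip":0.0},{"tx":0.0037,"ty":-0.0075,"tz":0,"rx":0,"ry":0,"rz":0,"grip":0.0},{"tx":0.0028,"ty":-0.0059,"tz":0,"rx":0,"ry":0,"rz":0,"grip":0.0},{"tx":0.0024,"ty":-0.0061,"tz":0,"rx":0,"ry":0,"rz":0,"grip":0.0},{"tx":0.0016,"ty":-0.002,"tz":0,"rx":0,"ry":0,"rz":0,"grip":0.0},{"tx":0,"ty":-0.001,"tz":0,"rx":0,"ry":0,"rz":0,"grip":0.0},{"tx":0,"ty":0,"tz":0,"rx":0,"ry":0,"rz":0,"grip":0.0}])

```text
time: 17.45
tcp_pos: [0.5604, 0.027, 0.0091]
eef_rot: [0.999, 0.035, 0.0, 0.0]
wrist_force: [-0.6, -2.0, 0.1]
finger_gap: -0.0003
grip_force: 0.8
```

Request:
arm_command(moves=[{"tx":0,"ty":0.015,"tz":0,"rx":0,"ry":0,"rz":0,"grip":0.0},{"tx":0,"ty":0.02,"tz":-0.03,"rx":0,"ry":0,"rz":0,"grip":0.0},{"tx":0,"ty":0,"tz":-0.05,"rx":0,"ry":0,"rz":0,"grip":0.0},{"tx":-0.01,"ty":-0.02,"tz":-0.05,"rx":0,"ry":0,"rz":0,"grip":0.0},{"tx":-0.02,"ty":-0.03,"tz":-0.04,"rx":0,"ry":0,"rz":0,"grip":0.05},{"tx":0,"ty":-0.01,"tz":-0.01,"rx":0,"ry":0,"rz":0,"grip":0.06},{"tx":0,"ty":0,"tz":0,"rx":0,"ry":0,"rz":0,"grip":0.06},{"tx":0,"ty":0,"tz":0,"rx":0,"ry":0,"rz":0,"grip":0.06}])

```text
time: 18.45
tcp_pos: [0.5279, 0.0493, 0.1872]
eef_rot: [0.999, 0.035, -0.002, 0.0]
wrist_force: [0.1, 0.3, -0.3]
finger_gap: 0.0601
grip_force: 0.0
```

Run:
```python
from h import *
st,im=snap("w7",1.5)
tabpos(im,st);blobs(im,(105,100,40),(125,255,255),.058,st);blobs(im,(15,120,100),(32,255,255),.058,st)
```

```text
18.45 [0.5279 0.0493 0.1872] 4.03152703592178
tab ((274.0792236328125, 180.29208374023438), (44.378658294677734, 8.258808135986328), 84.2894058227539) [0.537  0.0329 0.103 ]
424 [array([0.6069, 0.0499]), array([0.608 , 0.0441]), array([0.5543, 0.0331]), array([0.5531, 0.0392])]
880 [array([0.5886, 0.0376]), array([0.59  , 0.0302]), array([0.468 , 0.0041]), array([0.4664, 0.0123])]
```

View pics/w7.png

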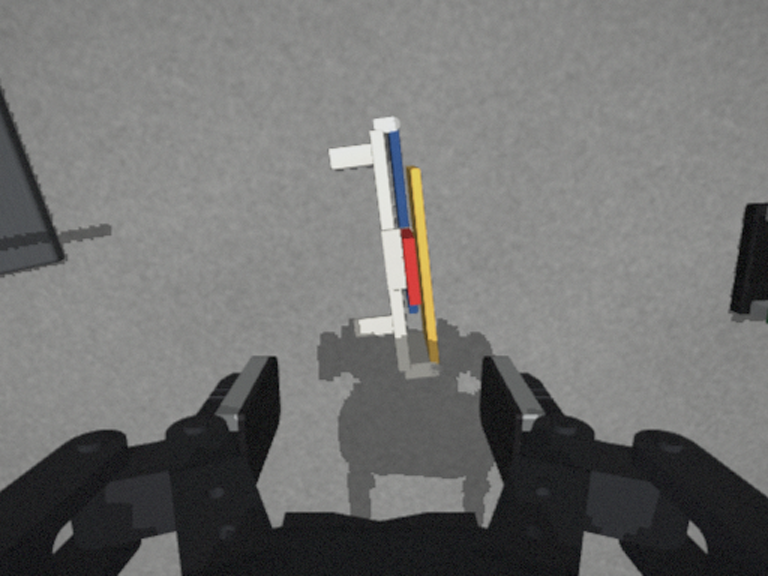

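The guard yawed a little while yellow closed, and both leaves are almost flat: back leaf from (375,130) to (403,370), yellow from (415,168) to (433,362), tab at (411,270). I'll align to it and squeeze the pack to finish the fold.

Request:
arm_command(moves=[{"tx":0.022,"ty":0.007,"tz":0.01,"rx":0,"ry":0,"rz":0,"grip":0.075},{"tx":0.021,"ty":0.006,"tz":0.01,"rx":0,"ry":0,"rz":0,"grip":0.075},{"tx":0,"ty":0,"tz":0.03,"rx":0,"ry":0,"rz":-6.5,"grip":0.075},{"tx":0,"ty":0,"tz":0.04,"rx":0,"ry":0,"rz":0,"grip":0.075},{"tx":0,"ty":0,"tz":0.035,"rx":0,"ry":0,"rz":0,"grip":0.075},{"tx":0,"ty":0,"tz":0.03,"rx":0,"ry":0,"rz":0,"grip":0.075},{"tx":0,"ty":0,"tz":0.015,"rx":0,"ry":0,"rz":0,"grip":0.075},{"tx":0,"ty":0,"tz":0,"rx":0,"ry":0,"rz":0,"grip":0.075}])

```text
time: 19.5
tcp_pos: [0.5709, 0.0397, 0.0171]
eef_rot: [0.996, 0.092, -0.002, -0.0]
wrist_force: [-0.0, 1.3, 0.1]
finger_gap: 0.0749
grip_force: 0.0
```

Request:
arm_command(moves=[{"tx":0,"ty":0,"tz":0,"rx":0,"ry":0,"rz":0,"grip":0.045},{"tx":0,"ty":0,"tz":0,"rx":0,"ry":0,"rz":0,"grip":0.034},{"tx":0,"ty":0,"tz":0,"rx":0,"ry":0,"rz":0,"grip":0.03},{"tx":0,"ty":0,"tz":0,"rx":0,"ry":0,"rz":0,"grip":0.02},{"tx":0,"ty":0,"tz":0,"rx":0,"ry":0,"rz":0,"grip":0.02},{"tx":0,"ty":0,"tz":0,"rx":0,"ry":0,"rz":0,"grip":0.02},{"tx":0,"ty":0,"tz":0,"rx":0,"ry":0,"rz":0,"grip":0.02},{"tx":0,"ty":0,"tz":0,"rx":0,"ry":0,"rz":0,"grip":0.02}], grip_force=25)

```text
time: 20.5
tcp_pos: [0.5735, 0.0401, 0.0204]
eef_rot: [0.996, 0.092, 0.001, 0.0]
wrist_force: [-0.7, 0.8, 5.9]
finger_gap: 0.0255
grip_force: 25.5
```

Request:
arm_command(moves=[{"tx":0,"ty":0,"tz":0,"rx":0,"ry":0,"rz":0,"grip":0.05},{"tx":0,"ty":0,"tz":0,"rx":0,"ry":0,"rz":0,"grip":0.075},{"tx":0,"ty":0,"tz":-0.01,"rx":0,"ry":0,"rz":0,"grip":0.075},{"tx":0,"ty":0,"tz":-0.04,"rx":0,"ry":0,"rz":0,"grip":0.075},{"tx":0,"ty":0,"tz":-0.05,"rx":0,"ry":0,"rz":0,"grip":0.075},{"tx":-0.018,"ty":0,"tz":-0.04,"rx":0,"ry":0,"rz":0,"grip":0.075},{"tx":-0.018,"ty":0,"tz":-0.02,"rx":0,"ry":0,"rz":0,"grip":0.075},{"tx":0,"ty":0,"tz":0,"rx":0,"ry":0,"rz":0,"grip":0.075}])

```text
time: 21.5
tcp_pos: [0.5381, 0.0334, 0.1818]
eef_rot: [0.996, 0.092, 0.002, 0.0]
wrist_force: [0.7, -0.1, -0.1]
finger_gap: 0.0748
grip_force: 0.0
```

Run:
```python
from h import *
st,im=snap("w8",1.5)
tabpos(im,st);blobs(im,(105,100,40),(125,255,255),.058,st);blobs(im,(15,120,100),(32,255,255),.058,st)
print(st['qpos'])
# stand: peg tip/root seen from top cam again
```

```text
21.5 [0.5381 0.0334 0.1818] 10.542930228829858
tab ((253.0, 194.0), (44.0, 8.0), 90.0) [0.537  0.0326 0.103 ]
384 [array([0.5539, 0.0384]), array([0.6073, 0.0483]), array([0.6083, 0.0432]), array([0.5548, 0.0331])]
811 [array([0.5902, 0.0354]), array([0.5911, 0.0302]), array([0.4686, 0.0059]), array([0.4675, 0.0116])]
[-0.0189  0.1587  1.8569  0.      1.1212  1.3679]
```

Request:
arm_command(moves=[{"tx":0,"ty":0,"tz":0,"rx":0,"ry":0,"rz":-10,"grip":0.075},{"tx":0,"ty":0,"tz":0,"rx":0,"ry":0,"rz":-10,"grip":0.06},{"tx":0,"ty":0,"tz":0,"rx":0,"ry":0,"rz":-10,"grip":0.06},{"tx":0,"ty":0,"tz":0,"rx":0,"ry":0,"rz":-10,"grip":0.06},{"tx":0,"ty":0,"tz":0,"rx":0,"ry":0,"rz":-10,"grip":0.06},{"tx":0,"ty":0,"tz":0,"rx":0,"ry":0,"rz":-10,"grip":0.06},{"tx":0,"ty":0,"tz":0,"rx":0,"ry":0,"rz":-10,"grip":0.06},{"tx":0,"ty":0,"tz":0,"rx":0,"ry":0,"rz":-10,"grip":0.06}])

```text
time: 22.55
tcp_pos: [0.5367, 0.0336, 0.1773]
eef_rot: [0.702, 0.713, -0.001, -0.001]
wrist_force: [0.8, -0.4, 1.0]
finger_gap: 0.0599
grip_force: 0.0
```

Request:
arm_command(moves=[{"tx":-0.0005,"ty":-0.001,"tz":0,"rx":0,"ry":0,"rz":-10,"grip":0.06},{"tx":0,"ty":0,"tz":0.03,"rx":0,"ry":0,"rz":0,"grip":0.06},{"tx":0,"ty":0,"tz":0.04,"rx":0,"ry":0,"rz":0,"grip":0.06},{"tx":0,"ty":0,"tz":0.03,"rx":0,"ry":0,"rz":0,"grip":0.06},{"tx":0,"ty":0,"tz":0,"rx":0,"ry":0,"rz":0,"grip":0.06},{"tx":0,"ty":0,"tz":0,"rx":0,"ry":0,"rz":0,"grip":0.06},{"tx":0,"ty":0,"tz":0,"rx":0,"ry":0,"rz":0,"grip":0.06},{"tx":0,"ty":0,"tz":0,"rx":0,"ry":0,"rz":0,"grip":0.06}])

```text
time: 23.55
tcp_pos: [0.5373, 0.033, 0.0805]
eef_rot: [0.639, 0.769, 0.001, 0.001]
wrist_force: [-0.0, 0.2, -0.6]
finger_gap: 0.0602
grip_force: 0.0
```

Run:
```python
from h import *
st=manip.state();print(st['tcp_pos'],psi(st),Ro.from_quat(st['eef_rot']).as_matrix()[:,2]);print(delta(st,[.537,.0327,.037],100.5))
```

```text
[0.5373 0.033  0.0805] 100.55691944780541 [ 0.0027 -0.     -1.    ]
(array([-0.0002, -0.0005,  0.0435]), np.float64(0.056919447805412915))
```

Aligned within 1 mm. I'll descend 43 mm, close on the tab's side edges and lift.

Request:
arm_command(moves=[{"tx":0,"ty":0,"tz":0.02,"rx":0,"ry":0,"rz":0,"grip":0.06},{"tx":0,"ty":0,"tz":0.015,"rx":0,"ry":0,"rz":0,"grip":0.06},{"tx":0,"ty":0,"tz":0.008,"rx":0,"ry":0,"rz":0,"grip":0.06},{"tx":0,"ty":0,"tz":0,"rx":0,"ry":0,"rz":0,"grip":0.045},{"tx":0,"ty":0,"tz":0,"rx":0,"ry":0,"rz":0,"grip":0.03},{"tx":0,"ty":0,"tz":0,"rx":0,"ry":0,"rz":0,"grip":0.02},{"tx":0,"ty":0,"tz":0,"rx":0,"ry":0,"rz":0,"grip":0.02},{"tx":0,"ty":0,"tz":0,"rx":0,"ry":0,"rz":0,"grip":0.02}], grip_force=70)

```text
time: 24.55
tcp_pos: [0.5368, 0.0329, 0.0366]
eef_rot: [0.639, 0.769, 0.0, 0.0]
wrist_force: [1.4, -0.6, 0.3]
finger_gap: 0.0345
grip_force: 70.0
```

Request:
arm_command(moves=[{"tx":0,"ty":0,"tz":-0.005,"rx":0,"ry":0,"rz":0,"grip":0.02},{"tx":0,"ty":0,"tz":-0.015,"rx":0,"ry":0,"rz":0,"grip":0.02},{"tx":0,"ty":0,"tz":-0.025,"rx":0,"ry":0,"rz":0,"grip":0.02},{"tx":0,"ty":0,"tz":-0.025,"rx":0,"ry":0,"rz":0,"grip":0.02},{"tx":0,"ty":0,"tz":-0.02,"rx":0,"ry":0,"rz":-2,"grip":0.02},{"tx":0,"ty":0,"tz":-0.012,"rx":0,"ry":0,"rz":-2.3,"grip":0.02},{"tx":0,"ty":0,"tz":0,"rx":0,"ry":0,"rz":-2,"grip":0.02},{"tx":0,"ty":0,"tz":0,"rx":0,"ry":0,"rz":0,"grip":0.02}])

```text
time: 25.55
tcp_pos: [0.5355, 0.033, 0.1379]
eef_rot: [0.596, 0.803, -0.0, -0.0]
wrist_force: [-0.0, -0.1, -2.2]
finger_gap: 0.0343
grip_force: 70.1
```

Run:
```python
from h import *
st=manip.state();print(st['tcp_pos'],psi(st),st['finger_gap'],st['wrist_force']);print(delta(st,[.5936,.2153,.1386],106.8))
```

```text
[0.5355 0.033  0.1379] 106.84927860592276 0.03429456457033526 [-0.0068 -0.1234 -2.1632]
(array([ 0.1577,  0.1084, -0.0007]), np.float64(0.04927860592276545))
```

Request:
arm_command(moves=[{"tx":0.01,"ty":0.007,"tz":0,"rx":0,"ry":0,"rz":0,"grip":0.02},{"tx":0.025,"ty":0.017,"tz":0,"rx":0,"ry":0,"rz":0,"grip":0.02},{"tx":0.035,"ty":0.024,"tz":0,"rx":0,"ry":0,"rz":0,"grip":0.02},{"tx":0.038,"ty":0.026,"tz":0,"rx":0,"ry":0,"rz":0,"grip":0.02},{"tx":0.03,"ty":0.02,"tz":0,"rx":0,"ry":0,"rz":0,"grip":0.02},{"tx":0.015,"ty":0.011,"tz":0,"rx":0,"ry":0,"rz":0,"grip":0.02},{"tx":0.005,"ty":0.003,"tz":0,"rx":0,"ry":0,"rz":0,"grip":0.02},{"tx":0,"ty":0,"tz":0,"rx":0,"ry":0,"rz":0,"grip":0.02}])

```text
time: 26.55
tcp_pos: [0.5932, 0.2149, 0.1377]
eef_rot: [0.596, 0.803, -0.001, -0.0]
wrist_force: [-0.1, -0.2, -3.0]
finger_gap: 0.0349
grip_force: 70.2
```

Run:
```python
from h import *
st,im=snap("w9",1.0)
s=manip.capture("scene")[110:220,320:450]
t=manip.capture("top")[150:250,90:210]
cv2.imwrite("pics/s9.png",s)
a=np.hstack([im,np.vstack([cv2.resize(s,(280,192),interpolation=cv2.INTER_CUBIC),cv2.resize(t,(280,192),interpolation=cv2.INTER_CUBIC)])])
cv2.imwrite("pics/w9b.png",a)
```

```text
26.55 [0.5932 0.2149 0.1377] 106.85970942897502
```

View pics/w9b.png

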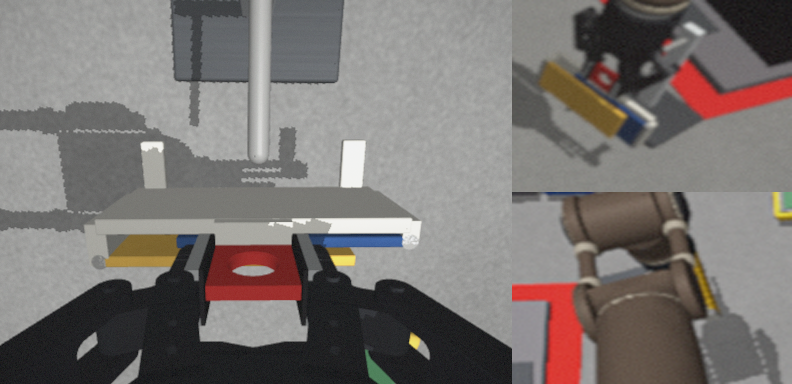

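The wrist view shows the peg tip at (258,160), the peg running up to (260,0), and the eye at (253,268). So the peg axis is about 2.5 mm to tool +y, and the eye should go up about 2.5 mm. I'll correct both and insert.

Request:
arm_command(moves=[{"tx":0,"ty":0.0025,"tz":-0.0028,"rx":0,"ry":0,"rz":0,"grip":0.02},{"tx":0.008,"ty":0,"tz":0,"rx":0,"ry":0,"rz":0,"grip":0.02},{"tx":0.012,"ty":0,"tz":0,"rx":0,"ry":0,"rz":0,"grip":0.02},{"tx":0.012,"ty":0,"tz":0,"rx":0,"ry":0,"rz":0,"grip":0.02},{"tx":0.012,"ty":0,"tz":0,"rx":0,"ry":0,"rz":0,"grip":0.02},{"tx":0.01,"ty":0,"tz":0.0005,"rx":0,"ry":0,"rz":0,"grip":0.02},{"tx":0.004,"ty":0,"tz":0.0005,"rx":0,"ry":0,"rz":0,"grip":0.02},{"tx":0,"ty":0,"tz":0,"rx":0,"ry":0,"rz":0,"grip":0.02}])

```text
time: 27.7
tcp_pos: [0.579, 0.272, 0.1398]
eef_rot: [0.596, 0.803, -0.0, 0.0]
wrist_force: [-0.8, -0.3, -1.9]
finger_gap: 0.0347
grip_force: 70.2
```

Run:
```python
from h import *
st=manip.state();print(st['wrist_force'],st['ft_torque'],st['finger_gap'])
st,im=snap("w10",1.0)
g=cv2.cvtColor(im,cv2.COLOR_BGR2GRAY)
for r in (5,30,60,90,120): # peg edges: bright run near col 258
    row=g[r,225:295].astype(int);e=np.diff(row);print(r,225+np.argmax(e),225+np.argmin(e),row[::5])
```

```text
[-0.7797 -0.2541 -1.886 ] [-0.0324 -0.0317  0.0397] 0.034674176438217075
27.7 [0.579  0.272  0.1398] 106.89681682820135
5 251 247 [164 163 164 164 155  88 128 128 129 131 131 130 128 132]
30 253 226 [ 91  91  88 102  95  99 108 108 105 108 125 119 121 127]
60 293 290 [243 243 244 244 244 244 244 244 244 244 244 244 244 199]
90 243 262 [ 74  73  73 101 144 189 212 178 106 113 114 116 115 113]
120 243 261 [113 117 112 111 150 191 215 174 115 112 114 116 116 117]
```

Request:
arm_command(moves=[{"tx":0.005,"ty":0,"tz":0.0005,"rx":0,"ry":0,"rz":0,"grip":0.02},{"tx":0.01,"ty":0,"tz":0.0012,"rx":0,"ry":0,"rz":0,"grip":0.02},{"tx":0.01,"ty":0,"tz":0.0013,"rx":0,"ry":0,"rz":0,"grip":0.02},{"tx":0.006,"ty":0,"tz":0.001,"rx":0,"ry":0,"rz":0,"grip":0.02},{"tx":0.003,"ty":0,"tz":0.0005,"rx":0,"ry":0,"rz":0,"grip":0.02},{"tx":0,"ty":0,"tz":0,"rx":0,"ry":0,"rz":0,"grip":0.02},{"tx":0,"ty":0,"tz":0,"rx":0,"ry":0,"rz":0,"grip":0.02},{"tx":0,"ty":0,"tz":0,"rx":0,"ry":0,"rz":0,"grip":0.02}])

```text
time: 28.75
tcp_pos: [0.5695, 0.304, 0.1356]
eef_rot: [0.596, 0.803, 0.0, 0.0]
wrist_force: [-0.4, -0.0, -2.8]
finger_gap: 0.0348
grip_force: 70.2
```

Request:
arm_command(moves=[{"tx":0,"ty":0,"tz":0.0015,"rx":0,"ry":0,"rz":0,"grip":0.02},{"tx":0,"ty":0,"tz":0.0015,"rx":0,"ry":0,"rz":0,"grip":0.02},{"tx":0,"ty":0,"tz":0.001,"rx":0,"ry":0,"rz":0,"grip":0.02},{"tx":0,"ty":0,"tz":0.0005,"rx":0,"ry":0,"rz":0,"grip":0.02},{"tx":0,"ty":0,"tz":0,"rx":0,"ry":0,"rz":0,"grip":0.02},{"tx":0,"ty":0,"tz":0,"rx":0,"ry":0,"rz":0,"grip":0.02},{"tx":0,"ty":0,"tz":0,"rx":0,"ry":0,"rz":0,"grip":0.02},{"tx":0,"ty":0,"tz":0,"rx":0,"ry":0,"rz":0,"grip":0.02}])

```text
time: 29.75
tcp_pos: [0.5694, 0.3043, 0.131]
eef_rot: [0.596, 0.803, 0.0, 0.0]
wrist_force: [0.1, 1.0, -2.9]
finger_gap: 0.0346
grip_force: 70.2
```

Request:
arm_command(moves=[{"tx":0,"ty":0,"tz":0.0005,"rx":0,"ry":0,"rz":0,"grip":0.02},{"tx":0,"ty":0,"tz":0.0005,"rx":0,"ry":0,"rz":0,"grip":0.02},{"tx":0,"ty":0,"tz":0.0005,"rx":0,"ry":0,"rz":0,"grip":0.02},{"tx":0,"ty":0,"tz":0,"rx":0,"ry":0,"rz":0,"grip":0.02},{"tx":0,"ty":0,"tz":0,"rx":0,"ry":0,"rz":0,"grip":0.02},{"tx":0,"ty":0,"tz":0,"rx":0,"ry":0,"rz":0,"grip":0.02},{"tx":0,"ty":0,"tz":0,"rx":0,"ry":0,"rz":0,"grip":0.02},{"tx":0,"ty":0,"tz":0,"rx":0,"ry":0,"rz":0,"grip":0.02}])

```text
time: 30.75
tcp_pos: [0.5695, 0.3043, 0.1297]
eef_rot: [0.596, 0.803, 0.0, 0.0]
wrist_force: [-0.8, -1.0, -1.2]
finger_gap: 0.0348
grip_force: 70.2
```

Request:
arm_command(moves=[{"tx":0,"ty":0,"tz":0.0005,"rx":0,"ry":0,"rz":0,"grip":0.02},{"tx":0,"ty":0,"tz":0.0005,"rx":0,"ry":0,"rz":0,"grip":0.02},{"tx":0,"ty":0,"tz":0,"rx":0,"ry":0,"rz":0,"grip":0.036},{"tx":0,"ty":0,"tz":0,"rx":0,"ry":0,"rz":0,"grip":0.038},{"tx":0,"ty":0,"tz":0,"rx":0,"ry":0,"rz":0,"grip":0.042},{"tx":0,"ty":0,"tz":0,"rx":0,"ry":0,"rz":0,"grip":0.05},{"tx":0,"ty":0,"tz":0,"rx":0,"ry":0,"rz":0,"grip":0.06},{"tx":0,"ty":0,"tz":0,"rx":0,"ry":0,"rz":0,"grip":0.06}])

```text
time: 31.75
tcp_pos: [0.5694, 0.3043, 0.1284]
eef_rot: [0.596, 0.803, 0.0, -0.0]
wrist_force: [0.7, -0.4, -0.7]
finger_gap: 0.0604
grip_force: 0.0
```

Run:
```python
from h import *
st=manip.state();print(st['wrist_force'])
st,im=snap("w11",1.0);tabpos(im,st)
```

```text
[ 0.7413 -0.4239 -0.6602]
31.75 [0.5694 0.3043 0.1284] 106.85416941934915
tab ((234.0, 36.0), (72.0, 252.0), 90.0) [0.5312 0.3983 0.103 ]
```

Request:
arm_command(moves=[{"tx":0,"ty":0,"tz":-0.008,"rx":0,"ry":0,"rz":0,"grip":0.06},{"tx":0,"ty":0,"tz":-0.02,"rx":0,"ry":0,"rz":0,"grip":0.06},{"tx":0,"ty":0,"tz":-0.03,"rx":0,"ry":0,"rz":0,"grip":0.06},{"tx":0,"ty":0,"tz":-0.03,"rx":0,"ry":0,"rz":0,"grip":0.06},{"tx":0,"ty":0,"tz":-0.03,"rx":0,"ry":0,"rz":0,"grip":0.06},{"tx":-0.02,"ty":0,"tz":-0.01,"rx":0,"ry":0,"rz":0,"grip":0.06},{"tx":-0.03,"ty":0,"tz":0,"rx":0,"ry":0,"rz":0,"grip":0.06},{"tx":-0.03,"ty":0,"tz":0,"rx":0,"ry":0,"rz":0,"grip":0.06}])

```text
time: 32.8
tcp_pos: [0.5928, 0.2256, 0.2567]
eef_rot: [0.596, 0.803, -0.0, 0.0]
wrist_force: [0.7, -0.7, 0.3]
finger_gap: 0.0601
grip_force: 0.0
```

Run:
```python
from h import *
st,im=snap("w12",1.0)
for n,lo,hi in [("yel",(15,120,100),(32,255,255)),("blue",(105,100,40),(125,255,255)),("red",(172,130,100),(180,255,255)),("red2",(0,130,100),(6,255,255))]:
    m=mask(im,lo,hi);k,l,s,c=cv2.connectedComponentsWithStats(m)
    for i in np.argsort(-s[1:,4])[:2]+1:
        if s[i,4]>15:
            print(n,s[i],c[i]);q=cv2.boxPoints(cv2.minAreaRect(cv2.findNonZero((l==i).astype(np.uint8))))
            print("   z.15:",[onz("wrist",x,.15,st)[:2] for x in q])
t=manip.capture("scene");cv2.imwrite("pics/s12.png",t)
o=cv2.imread("pics/scene0.png")
for n,lo,hi,box in [("yel",(15,120,90),(32,255,255),(300,100,440,220)),("blue",(105,120,40),(125,255,255),(300,100,440,220)),("meter",(20,140,120),(32,255,255),(270,230,360,300))]:
    for im in (o,t):
        m=mask(im,lo,hi)[box[1]:box[3],box[0]:box[2]];p=cv2.findNonZero(m);print(n,0 if p is None else (len(p),p.reshape(-1,2).mean(0)+box[:2]))
```

```text
32.8 [0.5928 0.2256 0.2567] 106.85889908160955
yel [294 264  29  78 776] [309.4304 306.1147]
   z.15: [array([0.6775, 0.0849]), array([0.6719, 0.1694]), array([0.684, 0.169]), array([0.6905, 0.0842])]
yel [164  95  83  11 692] [204.3887  98.8107]
   z.15: [array([0.5047, 0.2737]), array([0.5676, 0.2928]), array([0.5699, 0.2854]), array([0.5064, 0.2661])]
blue [ 452    0   60   84 3660] [487.7508  40.4432]
   z.15: [array([0.6957, 0.403 ]), array([0.738 , 0.4159]), array([0.7667, 0.3628]), array([0.7218, 0.3492])]
blue [259  82  89  13 877] [309.6556  87.9076]
   z.15: [array([0.5747, 0.3053]), array([0.6416, 0.3256]), array([0.6449, 0.3171]), array([0.5774, 0.2966])]
red2 [227  73  55  10 538] [253.9981  77.5204]
   z.15: [array([0.5485, 0.3044]), array([0.5893, 0.3168]), array([0.5914, 0.3104]), array([0.5504, 0.2979])]
red2 [291   0  25   6  98] [305.4592   1.7857]
   z.15: [array([0.5804, 0.368 ]), array([0.5976, 0.3732]), array([0.5987, 0.3701]), array([0.5815, 0.3648])]
yel 0
yel (726, array([376.5937, 153.5124]))
blue 0
blue (20, array([401. , 165.9]))
meter (421, array([313.1354, 270.2565]))
meter (424, array([313.2783, 270.2901]))
```

Run:
```python
from h import *
st=manip.state()
for k in range(3):
    im=manip.capture("wrist");m=mask(im,(0,130,100),(6,255,255))[60:95,200:310];print(cv2.findNonZero(m).reshape(-1,2).mean(0))
print(manip.job_done())
```

```text
[53.8905 14.4163]
[53.8091 17.4358]
[53.8547 19.241 ]
the job is handed in; nothing more can be done
None
```

The guard is folded, blue leaf first and then yellow, and hangs by its eye on the peg with the gripper clear. I handed the job in at about 33 s. It was still rocking a few pixels in the last frames, so I can't say it had settled. I confirmed the meter did not move; I did not re-check the jar and spool, which the arm stayed away from.

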